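# Pick out the fuller hardware jar

## Robot

A 6-joint arm with a two-finger parallel gripper is mounted at the origin on the work surface. World frame = base frame: x ahead of the robot, y to its left, z up, the work surface at z = 0. Lengths are in m, angles in rad, forces in N, time in s.
With the tool pointing down it reaches from about 0.275 to 0.975 m from the base axis. Payload 8.4 kg.
Tool frame: the origin (TCP) lies on the front face of the gripper's body, between the roots of the fingers; the fingertips stand 88 mm ahead of it and the grasp point (between the pads) lies 69 mm ahead of it (tip_reach is the distance from the TCP to the fingertips, in m); z points along the fingers, y is the line along which they close (so a half turn about z gives the same grasp; the last joint's range is limited). The gripper opens to 92 mm and grips with 3 to 60 N. Pads are 20 mm wide; open, the fingers measure 128 mm over their backs; the gripper's body (75 mm by 189 mm) begins 69 mm behind the grasp point.
Start: joints at [-1.133, 0.353, 1.633, -0, 1.155, -0.002], TCP at [0.266, -0.566, 0.303] pointing down, gripper open.
Joint ranges: [-2.63, 2.63], [-0.92, 2.1], [0.06, 2.66], [-1.3, 4.44], [0, 2.69], [-3.02, 3.02]. Speed limits (rad/s): [2.22, 2.22, 2.79, 3.14, 3.14, 3.14].

## Interface

Orientations are given as [roll, pitch, yaw] about the fixed x, y, z axes, in that order (R = Rz(yaw) Ry(pitch) Rx(roll)).
In Python, from bench import * gives the robot as it stands.
- The arm moves only by the shell command python3 -m crank 'ROWS' [FORCE]. ROWS is a JSON object of lists of equal length, an entry for each row: "gripper": the closure, from 0 (fully open) to 1 (shut); "linear": the shift along the tool's x, y, z in mm, a list of three; "twist": the turn about the tool's z in units of 5 degrees (1.0 is 5 degrees). A call has 1 to 10 rows; each row is the pose to reach, as a shift and turn from the pose commanded when the call began, along the tool's axes at that moment; what a row does not reach only later rows make up. A row lasts 1/8 s, in which the tool goes at most 62.5 mm and 10.7 degrees, less where a joint would pass 70% of its speed; a pose out of reach is approached as far as the arm can. A call with a gripper value outside its range is refused whole. The fingers move at their own pace and stop on an object; FORCE is the grip in N (left out, the last holds). Time passes only in rows, so rows that repeat a pose let the fingers close. It gives the time, the measured TCP pose, the force, the opening and the grip force at its end, in the units of the state.
- read_state(): the state, without advancing time (a new reading comes with each control period).
- read_camera(name): name is "side" or "top" or "wrist"; returns a dict with "pixels" (384x512x3 uint8, blue, green, red), "camera_matrix" (3x3 intrinsics, pixels), "camera_from_world" (4x4, takes a point from world to camera coordinates); the wrist camera has in their place "mount" (4x4, takes a point from camera to tool coordinates, whose origin is the TCP and whose axes are the flange's). Camera axes: x right, y up, looking along -z (the intrinsics and any distortion apply to the point x, -y, -z); pixel columns grow to the right and rows downward; lengths in m; the calibration is good to about 2 mm. A picture is of the moment at which its call begins: read the wrist's pose just before it. There is no depth.
- job_done(): hands the job in; it is judged then, once.
Trained networks look in the newest picture that a camera, given by its name, has taken for a name from the list of things; names that differ only in an ending like _2 or _b are one class to them, and where a whole thing is asked for, a point or a joint stands for the part that bears it (a point fixed in the world has none). Each returns a list of dicts, best first, with "conf" (0 to 1); they miss things now and then, are a little off and sometimes report something else, mostly with a low value. They report only what shows in the picture. A call takes as long as a camera call. They do not tell look-alikes from the thing itself.
- boxes_of(target, camera): "rect" ([left, top, right, bottom] in pixels, round what is visible of it).
The state is a dict: "clock": time; "joint_positions": joint angles; "joint_vel": joint speeds; "tau": joint torques, N m; "tcp_pos": TCP position; "orientation": TCP orientation; "ft_force": force on the tool from outside, world axes, zero at the start; "moment": the same for the moment, N m; "finger_gap": finger opening in m; "grasp_force": force on a finger pad.
Only numpy, scipy, OpenCV 4.12 (cv2) and the standard library are available. Lean on these libraries where they do the work, as an engineer would, in place of code of your own. Each camera call takes 0.05 s, during which the arm holds its last target. There are 200 camera calls.

## Task

One of the two screw-top jars in the wooden rack holds far more hardware than the other. Starting with the red-capped jar and then the white-capped one, screw its cap fully down while it stands in the rack, lift it clear of the rack and hold it still for a moment to feel its weight, and set it back in its well (the second may stay in hand if it is the heavier). Finish still gripping the heavier jar, upright and still, a hand's width above the middle of the round blue mat, with the lighter one standing in the rack, both caps screwed down and everything else on the bench left where it was.

Things in the scene. Friction and masses are not known exactly. Their poses are not given: they have to be found in the camera images.
- jar_red: jar with a red screw cap: opaque grey square body 50 x 50 mm, 66 mm high, 102 mm with its cap. Origin: centre of the underside, z up, x and y parallel to its sides. Stands in either well of the rack. The jars differ only in cap colour and hidden contents: one weighs 0.5 to 0.6 kg, the other 0.2 to 0.33 kg; either colour may be the heavier
- jar_white: jar with a white screw cap: opaque grey square body 50 x 50 mm, 66 mm high, 102 mm with its cap. Origin: centre of the underside, z up, x and y parallel to its sides. Stands in either well of the rack. The jars differ only in cap colour and hidden contents: one weighs 0.5 to 0.6 kg, the other 0.2 to 0.33 kg; either colour may be the heavier
- cap_red (a joint): turn of the red cap on its jar: 0 = fully down at a firm stop, growing (rad) anticlockwise seen from above, to 1.6; starts 0.6 to 1.2. Turns at 0.15 N m, stays where left, never comes off: the jar is lifted by it. Fully down, the black stripe on its top points at the black dot on a corner of the jar's shoulder. Turned past the stop it slips in the fingers
- cap_white (a joint): turn of the white cap on its jar: 0 = fully down at a firm stop, growing (rad) anticlockwise seen from above, to 1.6; starts 0.6 to 1.2. Turns at 0.15 N m, stays where left, never comes off: the jar is lifted by it. Fully down, the black stripe on its top points at the black dot on a corner of the jar's shoulder. Turned past the stop it slips in the fingers
- red_top (a point): centre of the top face of the red cap: cap 46 mm diameter, 30 mm high, with 6 mm of narrower neck (38 mm) between it and the jar's square shoulder; the top is 102 mm above the jar's underside, 108 mm above the bench while the jar is in its well
- white_top (a point): centre of the top face of the white cap: cap 46 mm diameter, 30 mm high, with 6 mm of narrower neck (38 mm) between it and the jar's square shoulder; the top is 102 mm above the jar's underside, 108 mm above the bench while the jar is in its well
- rack: fixed wooden rack, 90 x 220 x 26 mm, long side along its own y; origin at the centre of its underside. Two square wells 56 x 56 mm (3 mm play all round, 5 mm chamfer), centred at y = +70 and -70 mm, 20 mm deep, floor 6 mm above the bench; a jar can turn about 0.12 rad either way in them (after tightening, 0.1 rad back frees it from the walls, and the cap stays down)
- mat: round blue mat fixed to the bench, 150 mm diameter, 3 mm thick, white spot in the middle; origin at the centre of its underside
- screwdriver: orange-handled screwdriver, 200 mm, lying left of the rack; loose, a bystander to leave alone
- tape_measure: yellow and black tape measure, about 65 x 34 x 60 mm, standing between the rack and the mat, nearer the robot; loose, a bystander to leave alone
- hammer: hammer lying beyond the blue mat; loose, a bystander to leave alone
- wrench: steel open wrench lying beyond the rack; loose, a bystander to leave alone
- glue: yellow glue bottle, 60 mm diameter, 160 mm tall, far left, beyond the rack; loose, a bystander to leave alone
- mug: blue mug, 76 mm diameter, 90 mm tall, right of the mat; loose, a bystander to leave alone
- sanding_block: cork sanding block, 100 x 50 x 24 mm, lying between the rack and the mat; loose, a bystander to leave alone
There are look-alikes about, which are no part of the job. Leave any purple look-alike of the jar_white alone.

How it is judged:
By the outcome, as a careful person would: the job done as asked, in the order asked, and still so for the second after the job is handed in, while the arm keeps its last pose, push and grip.
It also fails if it takes over 72 s, if anything falls off the work surface, if the arm or the gripper's body presses on something with over 40 N, if the wrist force passes 120 N, or if a joint passes its speed limit or range.

## Working session

There is one attempt and no reset: what is moved stays moved. The work goes in short steps, Python scripts to look and compute and a shell command to move; the robot and the scene stay as the last step left them, time stands still between calls to the robot, and variables do not carry over. Pictures are saved under pics/ and viewed, at most 10 in all, crops included, and the job is handed in when it is done.

```bash
mkdir -p pics; ls
cat > h.py <<'E'
from bench import *
import numpy as np, cv2
from scipy.spatial.transform import Rotation as R
def cam(name):
    s=read_state(); c=read_camera(name); K=np.array(c["camera_matrix"])
    if "mount" in c:
        T=np.eye(4); T[:3,:3]=R.from_euler('xyz',s["orientation"]).as_matrix(); T[:3,3]=s["tcp_pos"]
        M=T@np.array(c["mount"])
    else: M=np.linalg.inv(np.array(c["camera_from_world"]))
    return np.array(c["pixels"]),K,M,c
def w(K,M,u,v,z):
    d=np.linalg.inv(K)@[u,v,1]; d=M[:3,:3]@[d[0],-d[1],-d[2]]; o=M[:3,3]
    return o+d*(z-o[2])/d[2]
def px(K,M,p):
    q=np.linalg.inv(M)@np.append(p,1); q=K@[q[0],-q[1],-q[2]]; return q[:2]/q[2]
E
python3 - <<'E'
from h import *
p,K,M,c=cam("top"); print([k for k in c]); cv2.imwrite("pics/top1.png",cv2.resize(p,(800,600)))
for t,z in [("red_top",.108),("white_top",.108),("jar_red",.09),("jar_white",.09),("rack",.026),("mat",.003),("tape_measure",.06),("mug",.09),("sanding_block",.024),("glue",.16),("hammer",.02)]:
    for b in boxes_of(t,"top")[:3]:
        r=b["rect"]; print(t,round(b["conf"],2),np.round(r), w(K,M,(r[0]+r[2])/2,(r[1]+r[3])/2,z).round(3))
s=read_state(); print(s["tcp_pos"],s["orientation"],s["ft_force"])
E
```

```text
pics
['pixels', 'camera_matrix', 'camera_from_world']
red_top 0.69 [216. 199. 226. 212.] [0.575 0.112 0.108]
white_top 0.62 [238. 163. 255. 178.] [0.696 0.026 0.108]
white_top 0.25 [123. 172. 147. 192.] [0.656 0.409 0.108]
jar_red 0.75 [212. 196. 230. 214.] [0.577 0.113 0.09 ]
jar_white 0.7 [254. 206. 269. 219.] [ 0.551 -0.027  0.09 ]
jar_white 0.52 [239. 164. 258. 185.] [0.685 0.018 0.09 ]
jar_white 0.28 [145. 236. 153. 265.] [0.422 0.361 0.09 ]
rack 0.97 [209. 190. 276. 228.] [0.568 0.042 0.026]
mat 0.83 [307. 201. 348. 243.] [ 0.52  -0.269  0.003]
tape_measure 0.57 [284. 237. 296. 262.] [ 0.423 -0.128  0.06 ]
mug 0.72 [384. 167. 414. 198.] [ 0.656 -0.508  0.09 ]
sanding_block 0.83 [284. 194. 298. 222.] [ 0.572 -0.133  0.024]
sanding_block 0.23 [307. 202. 350. 244.] [ 0.518 -0.272  0.024]
sanding_block 0.18 [121. 174. 147. 191.] [0.665 0.437 0.024]
glue 0.91 [120. 171. 147. 191.] [0.653 0.397 0.16 ]
glue 0.31 [308. 204. 348. 245.] [ 0.508 -0.245  0.16 ]
glue 0.27 [253. 206. 266. 220.] [ 0.547 -0.02   0.16 ]
hammer 0.87 [300. 122. 326. 197.] [ 0.749 -0.216  0.02 ]
[ 0.26609055 -0.56552621  0.30268461] [3.14157702e+00 5.48588015e-06 4.39799684e-01] [0.33168866 0.23833508 0.46846984]
```

Run:
```python
import cv2
p=cv2.imread("pics/top1.png"); q=cv2.resize(p,(512,384))
from h import *
p,K,M,c=cam("top"); cv2.imwrite("pics/top2.png",cv2.resize(p[110:275,100:430],(800,400),interpolation=cv2.INTER_CUBIC))
```

```text
(no output)
```

View pics/top2.png

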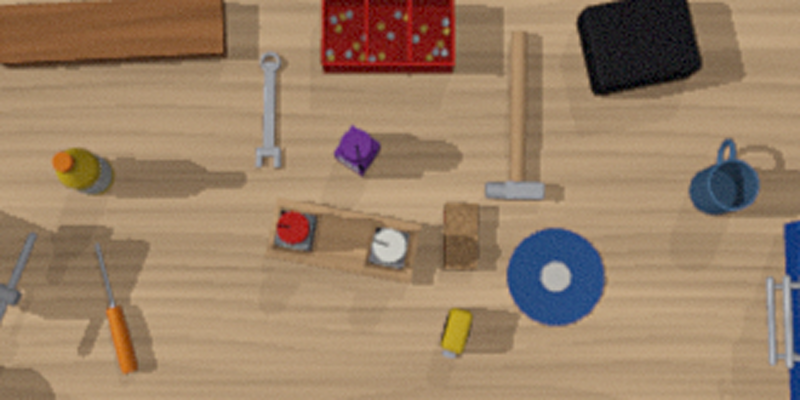

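The picture shows the rack with red jar at crop (294,230), white jar at (389,247), purple decoy at (357,150), mat at (555,277), tape measure (457,332) and sanding block (460,237). Network positions agree: red ≈ (0.575, 0.112), white ≈ (0.55, −0.027). Moving over the red jar.

```bash
python3 -m crank '{"gripper":[0,0,0,0,0,0,0,0,0],"linear":[[40,-35,0],[80,-70,0],[120,-105,0],[160,-140,0],[200,-170,0],[240,-205,0],[280,-240,0],[285,-242,0],[285,-242,0]],"twist":[-2,-4,-6,-8,-10,-12,-14,-15,-15]}' 30
python3 - <<'E'
from h import *
s=read_state(); print(s["tcp_pos"],s["orientation"],s["joint_positions"],s["ft_force"])
T=R.from_euler('xyz',s["orientation"]).as_matrix()
print(T.T@(np.array([.575,.112,.303])-s["tcp_pos"])*1000)
E
```

```text
clock: 1.78
tcp_pos: [0.4213, -0.2246, 0.3029]
orientation: [3.141, 0.0, 1.75]
ft_force: [-0.5, -0.1, 0.4]
finger_gap: 0.0917
grasp_force: 0.0
[ 0.42131923 -0.22462515  0.30286858] [3.14126533e+00 3.22104511e-04 1.74980106e+00] [-4.92926550e-01  1.20721111e-01  1.93897923e+00 -5.47565410e-05
  1.08143564e+00 -6.71905612e-01] [-0.49926981 -0.07199906  0.42539437]
[ 3.03883381e+02  2.11161439e+02 -1.60189484e-01]
```

```bash
python3 -m crank '{"gripper":[0,0,0,0,0,0,0,0,0,0],"linear":[[40,28,0],[80,56,0],[120,83,0],[160,111,0],[200,139,0],[240,167,0],[280,195,0],[304,211,0],[304,211,0],[304,211,0]],"twist":[0,0,0,0,0,0,0,0,0,0]}'
cat > look.py <<'E'
from h import *
import sys
p,K,M,c=cam("wrist"); s=read_state(); T=R.from_euler('xyz',s["orientation"]).as_matrix()
print("tcp",np.round(s["tcp_pos"],4),np.round(s["orientation"],4),"q",np.round(s["joint_positions"],3))
for t,z in [("red_top",.108),("white_top",.108),("jar_red",.072),("jar_white",.072),("rack",.026),("mat",.003)]:
    for b in boxes_of(t,"wrist")[:2]:
        r=b["rect"]; P=w(K,M,(r[0]+r[2])/2,(r[1]+r[3])/2,z); print(t,round(b["conf"],2),np.round(r),P.round(4),"tool mm",(T.T@(P-s["tcp_pos"])*1000).round(1))
cv2.imwrite("pics/%s.png"%sys.argv[1],p)
E
python3 look.py w1
```

```text
clock: 3.02
tcp_pos: [0.5745, 0.1102, 0.3024]
orientation: [-3.141, 0.0, 1.747]
ft_force: [-0.3, -0.3, 0.1]
finger_gap: 0.0923
grasp_force: 0.0
tcp [0.5744 0.11   0.3026] [-3.1409e+00  4.0000e-04  1.7468e+00] q [ 0.187  0.291  1.721 -0.     1.13   0.011]
red_top 0.84 [243. 157. 286. 208.] [0.5824 0.1182 0.108 ] tool mm [  6.8   9.4 194.6]
red_top 0.19 [192. 122. 307. 288.] [0.5721 0.0921 0.108 ] tool mm [-17.2  -5.3 194.6]
white_top 0.77 [203. 265. 245. 295.] [ 5.587e-01 -4.000e-04  1.080e-01] tool mm [-105.9  -34.7  194.6]
white_top 0.69 [329. 263. 343. 292.] [0.6812 0.0248 0.108 ] tool mm [-102.5   90.3  194.5]
jar_red 0.67 [237. 142. 294. 207.] [0.5847 0.1191 0.072 ] tool mm [  7.2  11.8 230.6]
jar_white 0.91 [308. 225. 347. 292.] [0.6796 0.0279 0.072 ] tool mm [-99.1  89.3 230.5]
jar_white 0.67 [201. 237. 253. 302.] [ 0.5602 -0.0087  0.072 ] tool mm [-114.3  -34.7  230.6]
rack 0.62 [190. 124. 310. 290.] [0.5756 0.0611 0.026 ] tool mm [-48.3  -7.2 276.6]
mat 0.94 [146. 342. 225. 369.] [ 0.515  -0.2264  0.003 ] tool mm [-320.6 -117.3  299.8]
```

View pics/w1.png

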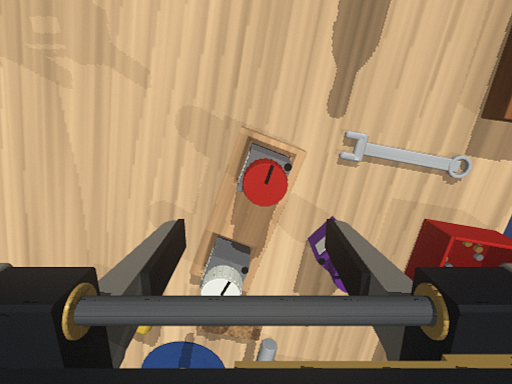

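Wrist view: red cap at (265,182), stripe tip ≈(271,167), dot ≈(288,167); white cap at (222,281), dot (245,270); purple decoy near the right finger (325,240). The cap needs to turn clockwise by around 40°+.

```bash
cat > fit.py <<'E'
from h import *
from scipy.optimize import minimize
import sys
p,K,M,c=cam("wrist"); s=read_state(); T=R.from_euler('xyz',s["orientation"]).as_matrix()
x0=np.array(eval(sys.argv[1])); b=p.astype(int)
m=((b[...,2]-b[...,1:2].max(-1)>70)&(b[...,2]-b[...,0]>70)) if len(sys.argv)<3 else ((b.min(-1)>150)&(b.max(-1)-b.min(-1)<30))
c0=px(K,M,np.append(x0,.108)); yy,xx=np.mgrid[:384,:512]; near=np.hypot(xx-c0[0],yy-c0[1])<45; m=(m&near).astype(np.uint8)
n,l,st,_=cv2.connectedComponentsWithStats(m); k=1+st[1:,4].argmax(); cnt,_=cv2.findContours((l==k).astype(np.uint8),0,2)
hm=np.zeros(m.shape,np.uint8); cv2.fillConvexPoly(hm,cv2.convexHull(np.vstack(cnt)),1)
a=np.linspace(0,2*np.pi,60)
def mod(x):
    P=np.array([px(K,M,[x[0]+.023*np.cos(t),x[1]+.023*np.sin(t),z]) for t in a for z in(.108,.078)])
    q=np.zeros(m.shape,np.uint8); cv2.fillConvexPoly(q,cv2.convexHull((P*16).astype(np.int32)),1,shift=4); return q
r=minimize(lambda x:float((mod(x/100)!=hm).sum()),x0*100,method="Nelder-Mead",options=dict(xatol=.01,initial_simplex=100*np.array([x0,x0+[.01,0],x0+[0,.01]])))
x=r.x/100; print("cap",x.round(4),"mismatch",r.fun,"of",hm.sum(),"tool mm",(T.T@(np.append(x,.108)-s["tcp_pos"])*1000).round(1),"tcp",np.round(s["tcp_pos"],4),np.round(s["orientation"],4))
dark=(b.max(-1)<60)
def blob(z,rmin,rmax):
    C=px(K,M,np.append(x,z)); out=[]
    n,l,st,ce=cv2.connectedComponentsWithStats((dark&near).astype(np.uint8))
    for i in range(1,n):
        P=w(K,M,*ce[i],z); d=P[:2]-x; 
        if st[i,4]>5: print("dark z",z,"area",st[i,4],"px",ce[i].round(1),"r mm",(np.hypot(*d)*1000).round(1),"ang",np.arctan2(d[1],d[0]).round(3))
blob(.108,0,.02); blob(.072,.02,.05)
E
python3 fit.py "[.582,.118]"
```

```text
cap [0.5835 0.1166] mismatch 66.0 of 1737 tool mm [  4.    9.6 194.8] tcp [0.5747 0.1109 0.3028] [3.1415 0.     1.7482]
dark z 0.108 area 41 px [287.  167.1] r mm 28.8 ang 0.868
dark z 0.108 area 47 px [268.3 174.3] r mm 11.6 ang 1.426
dark z 0.072 area 41 px [287.  167.1] r mm 28.6 ang 0.58
dark z 0.072 area 47 px [268.3 174.3] r mm 6.1 ang 0.669
```

```bash
python3 -m crank '{"gripper":[0,0,0,0,0,0,0],"linear":[[4,10,30],[4,10,70],[4,10,105],[4,10,125],[4,10,136],[4,10,136],[4,10,136]],"twist":[0,0,0,0,0,0,0]}' && python3 -m crank '{"gripper":[0.5,0.8,0.8,0.8,0.8,0.8,0.8],"linear":[[0,0,0],[0,0,0],[0,0,0],[0,0,0],[0,0,0],[0,0,0],[0,0,0]],"twist":[0,0,0,0,0,0,0]}' 30; python3 -c "
from bench import *
s=read_state();print(s['moment'],s['orientation'])"
```

```text
clock: 4.3
tcp_pos: [0.5845, 0.1171, 0.1676]
orientation: [3.14, -0.0, 1.749]
ft_force: [0.5, -0.2, -0.4]
finger_gap: 0.0918
grasp_force: 0.0
clock: 5.18
tcp_pos: [0.5837, 0.117, 0.1667]
orientation: [-3.141, 0.0, 1.749]
ft_force: [-1.7, -0.3, 2.8]
finger_gap: 0.0452
grasp_force: 30.0
[-0.0832672   0.31713497 -0.02177574] [-3.14105434e+00  2.00837083e-05  1.74881198e+00]
```

```bash
M='import bench;s=bench.read_state();print("moment",s["moment"],s["orientation"][2],s["grasp_force"])'
python3 -m crank '{"gripper":[0.8,0.8,0.8,0.8,0.8,0.8,0.8,0.8,0.8],"linear":[[0,0,0],[0,0,0],[0,0,0],[0,0,0],[0,0,0],[0,0,0],[0,0,0],[0,0,0],[0,0,0]],"twist":[1,2,3.2,4.4,5.6,6.8,8,9,9]}'; python3 -c "$M"
python3 -m crank '{"gripper":[0.8,0.8,0.8,0.8],"linear":[[0,0,0],[0,0,0],[0,0,0],[0,0,0]],"twist":[0.5,1,1.5,1.5]}' ; python3 -c "$M"
python3 -m crank '{"gripper":[0.8,0.8,0.8,0.8],"linear":[[0,0,0],[0,0,0],[0,0,0],[0,0,0]],"twist":[0.5,1,1.5,1.5]}' ; python3 -c "$M"
```

```text
clock: 6.3
tcp_pos: [0.5841, 0.1169, 0.1666]
orientation: [3.141, -0.0, 0.964]
ft_force: [0.0, -1.0, -0.7]
finger_gap: 0.0454
grasp_force: 30.0
moment [-0.35576288 -0.26047212  0.04485164] 0.9640502960771422 30.000101029872894
clock: 6.8
tcp_pos: [0.5841, 0.1169, 0.1666]
orientation: [3.141, -0.0, 0.835]
ft_force: [0.9, -2.3, -2.6]
finger_gap: 0.0451
grasp_force: 30.0
moment [-0.57444408 -0.37834557  0.07007888] 0.8346227167832281 29.999772906303406
clock: 7.3
tcp_pos: [0.5847, 0.1171, 0.1668]
orientation: [3.14, -0.001, 0.705]
ft_force: [3.4, -1.8, -3.7]
finger_gap: 0.0458
grasp_force: 30.0
moment [-0.28067286 -0.81579013  0.7617458 ] 0.7047481493227248 29.99914973974228
```

Moment rose to 0.76 N·m: firm stop. Back off 0.1 rad and lift.

```bash
M='import bench;s=bench.read_state();print("force",s["ft_force"],"moment",s["moment"],s["orientation"][2],s["tau"])'
python3 -m crank '{"gripper":[0.8,0.8,0.8,0.8],"linear":[[0,0,0],[0,0,0],[0,0,0],[0,0,0]],"twist":[-0.6,-1.2,-1.2,-1.2]}'; python3 -c "$M"
python3 -m crank '{"gripper":[0.8,0.8,0.8,0.8,0.8,0.8,0.8,0.8,0.8],"linear":[[0,0,-10],[0,0,-25],[0,0,-40],[0,0,-50],[0,0,-55],[0,0,-55],[0,0,-55],[0,0,-55],[0,0,-55]],"twist":[0,0,0,0,0,0,0,0,0]}'; python3 -c "$M"
python3 -m crank '{"gripper":[0.8,0.8,0.8,0.8,0.8,0.8],"linear":[[0,0,0],[0,0,0],[0,0,0],[0,0,0],[0,0,0],[0,0,0]],"twist":[0,0,0,0,0,0]}'; python3 -c "$M"
```

```text
clock: 7.8
tcp_pos: [0.5838, 0.1173, 0.1668]
orientation: [-3.141, -0.0, 0.806]
ft_force: [-0.4, 1.4, 0.7]
finger_gap: 0.0455
grasp_force: 30.0
force [-0.39703385  1.39707892  0.66155314] moment [ 0.2803569  -0.01757149  0.01297609] 0.8057493531520898 [-9.67893451e-01 -6.00769258e+01 -2.62961054e+01 -3.65324048e-01
  5.06266428e-02 -3.42379833e-03]
clock: 8.93
tcp_pos: [0.5838, 0.117, 0.2213]
orientation: [-3.141, 0.0, 0.806]
ft_force: [0.5, -0.0, -5.4]
finger_gap: 0.0453
grasp_force: 30.0
force [ 0.50675833 -0.01826202 -5.41248798] moment [-0.00667551 -0.0485235   0.01054972] 0.8063243501846735 [ 4.61832667e-05 -6.15301824e+01 -3.14278543e+01  4.09646484e-02
 -3.68725823e-02 -3.38434927e-05]
clock: 9.68
tcp_pos: [0.5839, 0.117, 0.2217]
orientation: [3.142, -0.0, 0.806]
ft_force: [-0.8, -0.2, -5.6]
finger_gap: 0.0457
grasp_force: 30.0
force [-0.78478956 -0.21334266 -5.62421652] moment [ 0.05235933  0.04396405 -0.00754756] 0.8062787175793695 [-1.53300780e-04 -6.15178943e+01 -3.14781117e+01  4.08667303e-02
 -4.40506241e-02  1.10522290e-04]
```

```bash
python3 look.py w2 | head -3; python3 -c "
import cv2;p=cv2.imread('pics/w2.png');cv2.imwrite('pics/w2b.png',p)"
```

```text
tcp [0.5839 0.1171 0.2217] [-3.1416 -0.      0.8063] q [0.195 0.395 1.77  0.    0.976 0.96 ]
red_top 0.82 [219. 204. 294. 292.] [0.5678 0.0982 0.108 ] tool mm [-24.8   1.4 113.7]
white_top 0.9 [407. 160. 486. 220.] [0.6985 0.0371 0.108 ] tool mm [ 21.6 138.  113.7]
```

View pics/w2.png

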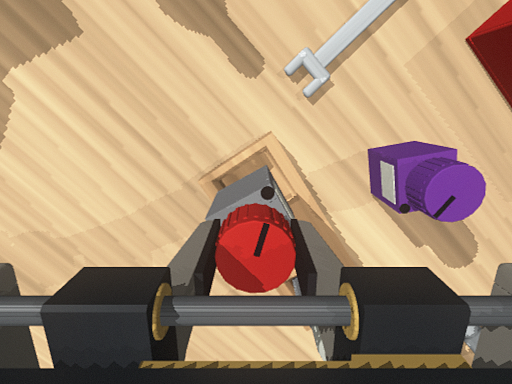

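Stripe on red top points straight at the dot (268,193): cap is down. Weight ≈5.5 N, so red is heavy. Set it back.

```bash
python3 -m crank '{"gripper":[0.8,0.8,0.8,0.8,0.8,0.8,0.8],"linear":[[0,0,15],[0,0,30],[0,0,40],[0,0,47],[0,0,52],[0,0,54.5],[0,0,54.5]],"twist":[0,0,0,0,0,0,0]}'
python3 -m crank '{"gripper":[0.4,0,0,0,0],"linear":[[0,0,0],[0,0,0],[0,0,0],[0,0,0],[0,0,0]],"twist":[0,0,0,0,0]}'
python3 -m crank '{"gripper":[0,0,0,0,0],"linear":[[0,0,-25],[0,0,-60],[0,0,-100],[0,0,-136],[0,0,-136]],"twist":[-2,-4,-6,-8,-10]}'
python3 -c "
from h import *
s=read_state();T=R.from_euler('xyz',s['orientation']).as_matrix();print(s['orientation'],T.T@(np.array([.556,-.024,.303])-s['tcp_pos'])*1000)"
```

```text
clock: 10.9
tcp_pos: [0.584, 0.1171, 0.1672]
orientation: [3.142, -0.0, 0.806]
ft_force: [-0.5, 0.3, -5.5]
finger_gap: 0.0453
grasp_force: 30.0
clock: 11.52
tcp_pos: [0.584, 0.1171, 0.1673]
orientation: [3.142, -0.0, 0.806]
ft_force: [0.9, -0.3, -0.1]
finger_gap: 0.0916
grasp_force: 0.0
clock: 12.15
tcp_pos: [0.5853, 0.1173, 0.3066]
orientation: [3.136, -0.001, 1.685]
ft_force: [-0.6, 0.5, -0.5]
finger_gap: 0.092
grasp_force: 0.0
[ 3.13597359e+00 -5.09939574e-04  1.68469894e+00] [-137.0879461   -45.18611223    3.27397866]
```

```bash
python3 -m crank '{"gripper":[0,0,0,0,0,0],"linear":[[-40,-13,0],[-80,-26,0],[-120,-40,0],[-137,-45,0],[-137,-45,0],[-137,-45,0]],"twist":[0,0,0,0,0,0]}'
python3 fit.py "[.557,-.021]" w; python3 look.py w3; rm pics/w2b.png
```

```text
clock: 12.9
tcp_pos: [0.5543, -0.0231, 0.3032]
orientation: [3.141, -0.0, 1.679]
ft_force: [-0.6, 0.6, 0.0]
finger_gap: 0.0922
grasp_force: 0.0
cap [ 0.557 -0.021] mismatch 80.0 of 1796 tool mm [  1.6   2.9 195.2] tcp [ 0.5543 -0.0229  0.3032] [ 3.1414e+00 -4.0000e-04  1.6798e+00]
dark z 0.108 area 38 px [280.6 168.1] r mm 30.0 ang 0.824
dark z 0.108 area 41 px [263.4 177.2] r mm 11.7 ang 1.19
dark z 0.072 area 38 px [280.6 168.1] r mm 28.8 ang 0.556
dark z 0.072 area 41 px [263.4 177.2] r mm 6.8 ang 0.384
tcp [ 0.5543 -0.0229  0.3031] [ 3.1416e+00 -3.0000e-04  1.6801e+00] q [-0.044  0.244  1.785  0.     1.113 -0.154]
red_top 0.61 [278.  15. 330.  78.] [0.5831 0.1128 0.108 ] tool mm [131.7  43.5 195.2]
red_top 0.61 [265.  16. 331.  89.] [0.579  0.1079 0.108 ] tool mm [127.3  38.9 195.2]
white_top 0.93 [375. 133. 428. 180.] [0.6945 0.0262 0.108 ] tool mm [ 33.5 144.7 195.1]
white_top 0.58 [238. 164. 282. 209.] [ 0.5586 -0.0203  0.108 ] tool mm [  2.    4.6 195.1]
jar_red 0.62 [267.  16. 333.  91.] [0.5851 0.1136 0.072 ] tool mm [132.3  45.6 231.2]
jar_white 0.71 [231. 146. 290. 211.] [ 0.5602 -0.0201  0.072 ] tool mm [  2.1   6.2 231.1]
jar_white 0.71 [266.  16. 331.  88.] [0.5835 0.115  0.072 ] tool mm [133.9  44.1 231.2]
rack 0.72 [216.  10. 342. 205.] [0.5746 0.0597 0.026 ] tool mm [ 79.9  29.3 277.1]
mat 0.82 [172. 278. 261. 357.] [ 0.5188 -0.273   0.003 ] tool mm [-244.8  -62.5  300. ]
```

View pics/w3.png

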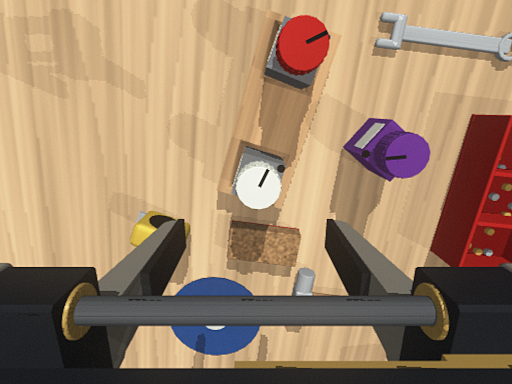

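White cap at (259,186), stripe tip (268,170), dot (281,168); red jar stands back in its well, stripe at its dot. White needs ≈0.63 rad plus play.

```bash
M='import bench;s=bench.read_state();print("moment",s["moment"],s["orientation"][2],s["grasp_force"])'
python3 -m crank '{"gripper":[0,0,0,0,0,0,0],"linear":[[2,3.5,30],[2,3.5,70],[2,3.5,105],[2,3.5,125],[2,3.5,136],[2,3.5,136],[2,3.5,136]],"twist":[0,0,0,0,0,0,0]}' && python3 -m crank '{"gripper":[0.5,0.8,0.8,0.8,0.8,0.8,0.8],"linear":[[0,0,0],[0,0,0],[0,0,0],[0,0,0],[0,0,0],[0,0,0],[0,0,0]],"twist":[0,0,0,0,0,0,0]}' 30; python3 -c "$M"
python3 -m crank '{"gripper":[0.8,0.8,0.8,0.8,0.8,0.8,0.8,0.8],"linear":[[0,0,0],[0,0,0],[0,0,0],[0,0,0],[0,0,0],[0,0,0],[0,0,0],[0,0,0]],"twist":[1,2,3,4,5,6,7,7]}'; python3 -c "$M"
python3 -m crank '{"gripper":[0.8,0.8,0.8,0.8],"linear":[[0,0,0],[0,0,0],[0,0,0],[0,0,0]],"twist":[0.5,1,1.5,1.5]}' ; python3 -c "$M"
```

```text
clock: 14.18
tcp_pos: [0.5578, -0.0216, 0.168]
orientation: [3.14, 0.0, 1.679]
ft_force: [0.4, 0.3, 0.2]
finger_gap: 0.0919
grasp_force: 0.0
clock: 15.05
tcp_pos: [0.5573, -0.0216, 0.1672]
orientation: [3.141, 0.0, 1.679]
ft_force: [0.1, 0.1, 0.2]
finger_gap: 0.0454
grasp_force: 30.0
moment [-0.00852985 -0.17318933 -0.01596475] 1.6790097087951867 30.00003308057785
clock: 16.05
tcp_pos: [0.5573, -0.0216, 0.1672]
orientation: [3.141, -0.0, 1.069]
ft_force: [0.3, 0.4, 0.7]
finger_gap: 0.0453
grasp_force: 30.0
moment [ 0.01175943 -0.16522854 -0.05732424] 1.0686344047835186 30.000358521938324
clock: 16.55
tcp_pos: [0.5574, -0.0217, 0.1672]
orientation: [3.141, -0.0, 0.939]
ft_force: [0.8, -0.9, 0.0]
finger_gap: 0.0454
grasp_force: 30.0
moment [-0.07546674 -0.26495319 -0.01414874] 0.9392346221119607 30.00018149614334
```

```bash
M='import bench;s=bench.read_state();print("moment",s["moment"],s["orientation"][2],s["grasp_force"])'
python3 -m crank '{"gripper":[0.8,0.8,0.8],"linear":[[0,0,0],[0,0,0],[0,0,0]],"twist":[0.5,1,1]}' ; python3 -c "$M"
python3 -m crank '{"gripper":[0.8,0.8,0.8],"linear":[[0,0,0],[0,0,0],[0,0,0]],"twist":[0.5,1,1]}' ; python3 -c "$M"
```

```text
clock: 16.92
tcp_pos: [0.5574, -0.0217, 0.1672]
orientation: [3.141, 0.0, 0.853]
ft_force: [0.8, -0.6, -0.0]
finger_gap: 0.0453
grasp_force: 30.0
moment [-0.09674633 -0.30813375  0.88427812] 0.8533929618910847 29.99975234270096
clock: 17.3
tcp_pos: [0.5574, -0.0217, 0.1673]
orientation: [3.141, 0.0, 0.766]
ft_force: [0.8, -1.2, 1.0]
finger_gap: 0.0455
grasp_force: 30.0
moment [-0.22907126 -0.22437025  0.90707316] 0.7656864566191837 29.999987483024597
```

Stop reached and slipping (0.9 N·m). Back off and lift.

```bash
M='import bench;s=bench.read_state();print("force",s["ft_force"],"moment",s["moment"])'
python3 -m crank '{"gripper":[0.8,0.8,0.8,0.8],"linear":[[0,0,0],[0,0,0],[0,0,0],[0,0,0]],"twist":[-0.6,-1.2,-1.2,-1.2]}'; python3 -c "$M"
python3 -m crank '{"gripper":[0.8,0.8,0.8,0.8,0.8,0.8,0.8,0.8,0.8],"linear":[[0,0,-10],[0,0,-25],[0,0,-40],[0,0,-50],[0,0,-55],[0,0,-55],[0,0,-55],[0,0,-55],[0,0,-55]],"twist":[0,0,0,0,0,0,0,0,0]}'; python3 -c "$M"
python3 -m crank '{"gripper":[0.8,0.8,0.8,0.8,0.8,0.8],"linear":[[0,0,0],[0,0,0],[0,0,0],[0,0,0],[0,0,0],[0,0,0]],"twist":[0,0,0,0,0,0]}'; python3 -c "$M"
python3 look.py w4 | head -1
```

```text
clock: 17.8
tcp_pos: [0.5571, -0.0216, 0.1673]
orientation: [-3.141, -0.0, 0.867]
ft_force: [-0.2, 0.5, 2.5]
finger_gap: 0.0457
grasp_force: 30.0
force [-0.2183532   0.51848134  2.50628779] moment [0.03121262 0.00377259 0.0509996 ]
clock: 18.92
tcp_pos: [0.5571, -0.0216, 0.2218]
orientation: [-3.141, 0.0, 0.867]
ft_force: [0.1, -0.3, -3.0]
finger_gap: 0.0458
grasp_force: 30.0
force [ 0.13268258 -0.34524076 -2.96848449] moment [-0.03112745 -0.02386997  0.00266722]
clock: 19.68
tcp_pos: [0.5572, -0.0216, 0.2222]
orientation: [-3.142, -0.0, 0.867]
ft_force: [0.6, 0.1, -1.6]
finger_gap: 0.0458
grasp_force: 30.0
force [ 0.57130892  0.14249998 -1.55005903] moment [-0.00269525  0.00479205  0.00415258]
tcp [ 0.5572 -0.0216  0.2222] [3.1416 0.     0.8674] q [-0.041  0.341  1.852 -0.     0.948  0.662]
```

View pics/w4.png

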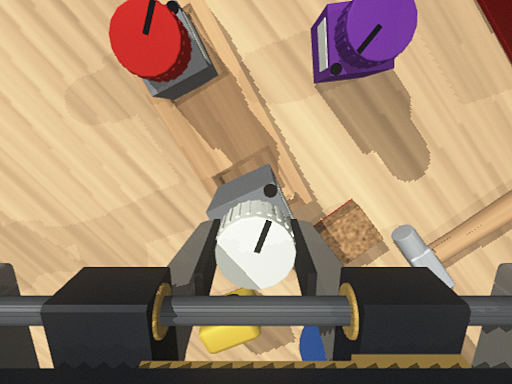

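Stripe seems close to the dot (270,190) but a touch steeper than red's was; checking numerically, and both weights clearly differ (≈2.3 N vs 5.5 N).

```bash
cat > chk.py <<'E'
from h import *
_,K,M0,c=cam("wrist"); mount=np.array(c["mount"])
for f,pos,yaw in [("w2",[.5839,.1171,.2217],.8063),("w4",[.5572,-.0216,.2222],.8674)]:
    T=np.eye(4); T[:3,:3]=R.from_euler('xyz',[np.pi,0,yaw]).as_matrix(); T[:3,3]=pos; M=T@mount
    b=cv2.imread("pics/%s.png"%f).astype(int); d=(b.max(-1)<70).astype(np.uint8); d[:182]=0; d[260:]=0; d[:,:232]=0; d[:,282:]=0
    n,l,st,ce=cv2.connectedComponentsWithStats(d)
    for i in range(1,n):
        if st[i,4]<25: continue
        for z in ([.1615] if ce[i][1]>210 else [.1255]):
            yy,xx=np.nonzero(l==i); P=np.array([w(K,M,u,v,z)[:2] for u,v in zip(xx,yy)])
            q=P.mean(0)-np.array(pos[:2]); e=np.linalg.svd(P-P.mean(0))[2][0]; e=e*np.sign(e@q)
            print(f,st[i],"r",np.hypot(*q).round(4),"ang",np.arctan2(q[1],q[0]).round(3),"axis",np.arctan2(e[1],e[0]).round(3))
E
python3 chk.py
```

```text
w2 [261 186  14  14 136] r 0.0263 ang 0.494 axis 0.233
w2 [254 223  15  33 188] r 0.0092 ang 0.417 axis 0.528
w4 [264 184  13  13 138] r 0.0283 ang 0.508 axis 1.197
w4 [255 220  16  33 175] r 0.0112 ang 0.48 axis 0.526
```

Stripe and dot agree within 0.03 rad on both; white is down and lighter. Set white back, then pick red up.

```bash
python3 -m crank '{"gripper":[0.8,0.8,0.8,0.8,0.8,0.8,0.8],"linear":[[0,0,15],[0,0,30],[0,0,40],[0,0,47],[0,0,52],[0,0,54.5],[0,0,54.5]],"twist":[0,0,0,0,0,0,0]}'
python3 -m crank '{"gripper":[0.4,0,0,0,0],"linear":[[0,0,0],[0,0,0],[0,0,0],[0,0,0],[0,0,0]],"twist":[0,0,0,0,0]}'
python3 -m crank '{"gripper":[0,0,0,0,0,0],"linear":[[0,0,-25],[0,0,-60],[0,0,-100],[0,0,-136],[0,0,-136],[0,0,-136]],"twist":[0,0,0,0,0,0]}'
python3 fit.py "[.583,.116]"
python3 -c "
from h import *
s=read_state();T=R.from_euler('xyz',s['orientation']).as_matrix();print(s['orientation'],T.T@(np.array([.584,.1170,.167])-s['tcp_pos'])*1000)"
```

```text
clock: 20.95
tcp_pos: [0.5573, -0.0216, 0.1678]
orientation: [3.141, -0.0, 0.867]
ft_force: [-0.1, 0.4, -2.8]
finger_gap: 0.0454
grasp_force: 30.0
clock: 21.58
tcp_pos: [0.5572, -0.0217, 0.1677]
orientation: [3.142, -0.0, 0.867]
ft_force: [-0.1, -0.1, -0.1]
finger_gap: 0.0914
grasp_force: 0.0
clock: 22.32
tcp_pos: [0.5568, -0.0216, 0.303]
orientation: [-3.141, 0.0, 0.867]
ft_force: [-0.5, 0.5, -0.3]
finger_gap: 0.0919
grasp_force: 0.0
cap [0.5828 0.1153] mismatch 243.0 of 2327 tool mm [121.6 -68.3 194.4] tcp [ 0.5566 -0.0216  0.3025] [-3.1401e+00  1.1000e-03  8.6740e-01]
dark z 0.108 area 52 px [196.   34.7] r mm 25.6 ang 0.174
dark z 0.108 area 73 px [182.  45.] r mm 12.0 ang 0.577
dark z 0.108 area 16 px [212.3  84.4] r mm 36.2 ang -1.341
dark z 0.108 area 13 px [204.6  87.4] r mm 32.5 ang -1.538
dark z 0.108 area 11 px [194.   92.8] r mm 31.2 ang -1.888
dark z 0.108 area 20 px [203.2  93.6] r mm 35.8 ang -1.671
dark z 0.108 area 10 px [184.4  98.5] r mm 34.0 ang -2.202
dark z 0.072 area 52 px [196.   34.7] r mm 29.5 ang 0.54
dark z 0.072 area 73 px [182.  45.] r mm 19.3 ang 1.135
dark z 0.072 area 16 px [212.3  84.4] r mm 30.3 ang -1.366
dark z 0.072 area 13 px [204.6  87.4] r mm 26.7 ang -1.644
dark z 0.072 area 11 px [194.   92.8] r mm 27.3 ang -2.116
dark z 0.072 area 20 px [203.2  93.6] r mm 31.0 ang -1.806
dark z 0.072 area 10 px [184.4  98.5] r mm 33.2 ang -2.462
[-3.14011285e+00  1.14435264e-03  8.67380253e-01] [123.60076652 -68.56035783 135.42561378]
```

```bash
python3 -m crank '{"gripper":[0,0,0,0,0,0],"linear":[[40,-22,0],[80,-44,0],[110,-61,0],[123.5,-68.5,0],[123.5,-68.5,0],[123.5,-68.5,0]],"twist":[0,0,0,0,0,0]}'
python3 -m crank '{"gripper":[0,0,0,0,0,0,0],"linear":[[0,0,30],[0,0,70],[0,0,105],[0,0,125],[0,0,135],[0,0,135],[0,0,135]],"twist":[0,0,0,0,0,0,0]}' && python3 -m crank '{"gripper":[0.5,0.8,0.8,0.8,0.8,0.8,0.8],"linear":[[0,0,0],[0,0,0],[0,0,0],[0,0,0],[0,0,0],[0,0,0],[0,0,0]],"twist":[0,0,0,0,0,0,0]}' 30
python3 -m crank '{"gripper":[0.8,0.8,0.8,0.8,0.8,0.8,0.8,0.8],"linear":[[0,0,-15],[0,0,-35],[0,0,-60],[0,0,-90],[0,0,-110],[0,0,-120],[0,0,-120],[0,0,-120]],"twist":[0,0,0,0,0,0,0,0]}'
python3 -c "
from h import *
s=read_state();T=R.from_euler('xyz',s['orientation']).as_matrix();print(s['orientation'],T.T@(np.array([.519,-.271,.254])-s['tcp_pos'])*1000)"
```

```text
clock: 23.12
tcp_pos: [0.5846, 0.1158, 0.3033]
orientation: [-3.141, 0.001, 0.867]
ft_force: [0.0, -0.6, 0.6]
finger_gap: 0.092
grasp_force: 0.0
clock: 24.0
tcp_pos: [0.5854, 0.1166, 0.1697]
orientation: [3.141, -0.001, 0.867]
ft_force: [-0.2, -0.2, 0.4]
finger_gap: 0.0923
grasp_force: 0.0
clock: 24.88
tcp_pos: [0.5847, 0.117, 0.1687]
orientation: [-3.141, 0.0, 0.867]
ft_force: [-0.8, 1.3, 2.0]
finger_gap: 0.0452
grasp_force: 30.0
clock: 25.88
tcp_pos: [0.5843, 0.1167, 0.2877]
orientation: [-3.141, 0.001, 0.867]
ft_force: [0.4, 0.4, -5.7]
finger_gap: 0.0451
grasp_force: 30.0
[-3.14060370e+00  1.32767390e-03  8.67444559e-01] [-337.92041452  200.96953219   33.97417264]
```

```bash
python3 -m crank '{"gripper":[0.8,0.8,0.8,0.8,0.8,0.8,0.8,0.8,0.8,0.8],"linear":[[-8,5,-20],[-45,27,-28],[-84,50,-28],[-123,73,-28],[-162,96,-28],[-200,119,-28],[-240,143,-28],[-280,166,-28],[-312,185,-28],[-328,195,-28]],"twist":[0,0,0,0,0,0,0,0,0,0]}'
python3 -m crank '{"gripper":[0.8,0.8,0.8,0.8],"linear":[[0,0,0],[0,0,0],[0,0,0],[0,0,0]],"twist":[0,0,0,0]}'
python3 look.py w5
python3 -c "
from h import *
s=read_state();T=R.from_euler('xyz',s['orientation']).as_matrix();print(s['orientation'],T.T@(np.array([.519,-.271,.256])-s['tcp_pos'])*1000)
p,K,M,c=cam('top')
r=boxes_of('mat','top')[0]['rect'];print(r,w(K,M,(r[0]+r[2])/2,(r[1]+r[3])/2,.003))"
```

```text
clock: 27.12
tcp_pos: [0.5207, -0.2609, 0.3156]
orientation: [-3.14, 0.001, 0.866]
ft_force: [0.4, 0.0, -5.6]
finger_gap: 0.0453
grasp_force: 30.0
clock: 27.62
tcp_pos: [0.5217, -0.2586, 0.3168]
orientation: [-3.142, -0.0, 0.868]
ft_force: [0.1, -0.2, -4.4]
finger_gap: 0.0454
grasp_force: 30.0
tcp [ 0.5217 -0.2588  0.3168] [ 3.1415e+00 -1.0000e-04  8.6830e-01] q [-0.463  0.274  1.712  0.     1.156  0.239]
red_top 0.91 [219. 202. 294. 292.] [ 0.4758 -0.3158  0.108 ] tool mm [-73.2   1.8 208.8]
white_top 0.7 [403. 218. 510. 295.] [ 0.6438 -0.4729  0.108 ] tool mm [-84.5 231.6 208.8]
jar_red 0.88 [209. 166. 298. 292.] [ 0.4773 -0.3086  0.072 ] tool mm [-66.7  -1.7 244.8]
jar_white 0.62 [115.   0. 181.  33.] [ 0.5471 -0.0585  0.072 ] tool mm [ 169.3 -110.   244.8]
rack 0.93 [102.   0. 203.  54.] [ 0.54   -0.0499  0.026 ] tool mm [ 171.3 -121.   290.8]
mat 0.81 [209. 124. 312. 211.] [ 0.5263 -0.2651  0.003 ] tool mm [ -1.8   7.6 313.8]
[3.14157233e+00 9.11707747e-06 8.67445628e-01] [-10.43119808   5.64616768  60.69754137]
[308.4, 201.9, 337.6, 237.0] [ 0.53028206 -0.25393794  0.003     ]
```

View pics/w5.png

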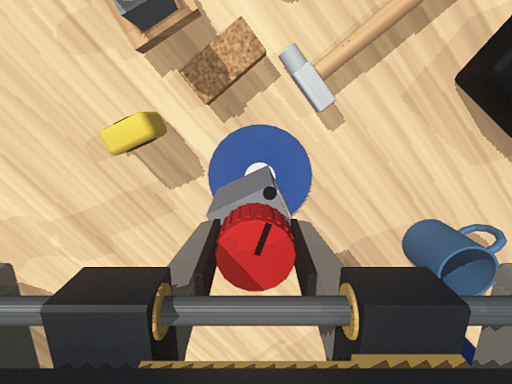

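The jar hangs over the mat with mat edges at columns 209–312, top row 125 (white spot ≈(260,175)), stripe still at the dot. This agrees with the top-camera centre within 4 mm. Centre and lower.

```bash
python3 -m crank '{"gripper":[0.8,0.8,0.8,0.8,0.8,0.8,0.8,0.8,0.8,0.8],"linear":[[-6,3,10],[-12,6.5,25],[-12,6.5,40],[-12,6.5,52],[-12,6.5,58],[-12,6.5,61],[-12,6.5,61],[-12,6.5,61],[-12,6.5,61],[-12,6.5,61]],"twist":[0,0,0,0,0,0,0,0,0,0]}'
python3 -m crank '{"gripper":[0.8,0.8,0.8,0.8,0.8,0.8,0.8,0.8],"linear":[[0,0,0],[0,0,0],[0,0,0],[0,0,0],[0,0,0],[0,0,0],[0,0,0],[0,0,0]],"twist":[0,0,0,0,0,0,0,0]}'
python3 - <<'E'
from h import *
p,K,M,c=cam("side"); cv2.imwrite("pics/side1.png",cv2.resize(p,(800,600)))
E
```

```text
clock: 29.32
tcp_pos: [0.5187, -0.2728, 0.2559]
orientation: [3.141, -0.0, 0.867]
ft_force: [-0.2, -1.2, -5.5]
finger_gap: 0.0453
grasp_force: 30.0
clock: 30.32
tcp_pos: [0.5186, -0.2728, 0.2557]
orientation: [3.142, -0.0, 0.867]
ft_force: [0.6, -0.0, -5.4]
finger_gap: 0.0451
grasp_force: 30.0
```

View pics/side1.png

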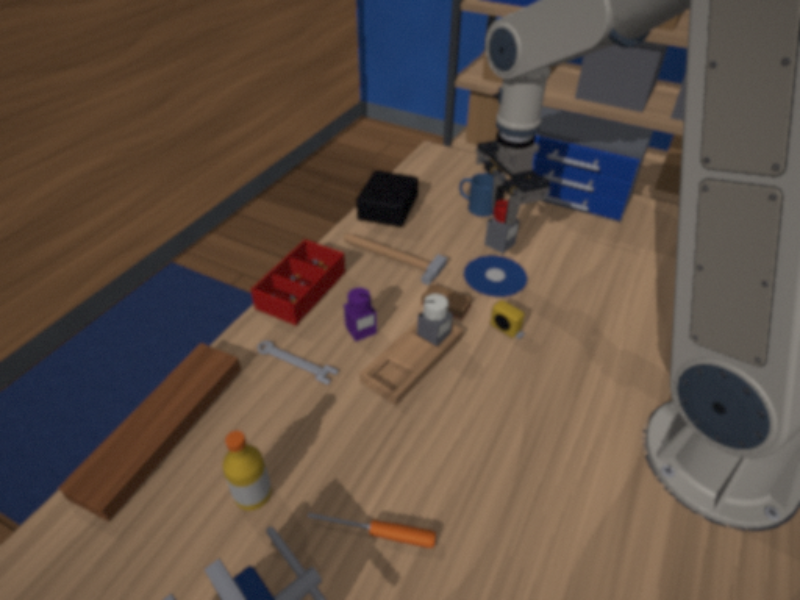

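The side view shows the red jar held upright above the mat at (500,235), the white jar standing in the rack at (435,320), and the bystanders where they were.

```bash
python3 -c "
from bench import *
print(job_done())"
```

```text
the job is handed in; nothing more can be done
None
```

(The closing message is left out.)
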